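Close down the finishing bench: hang tools, put tape away, park the trimmer

TASK

Close down the finishing bench for the day: hang each hand tool that stands on the bench (mallet, tamper, presser; not all may be there) by the eye in its handle on a free hook of the rack, one tool to a hook, without knocking the tools that already hang there, lay the roll of tape flat in the shallow tray, and leave the glue bottle and the knife where they are. Also park the trimmer's cutting head: it is jammed, so push it along its rail, away from you, until it breaks free, and bring it gently right up against the hidden end stop. The order is up to you.

Things in the scene. Friction and masses are not known exactly. Their poses are not given: they have to be found in the camera images.
- mallet: mallet: upright hand tool standing on the bench on its foot; may be absent (None). Foot: a black rubber block 48 (x) x 64 (y) x 45 mm high; above it a flat wooden handle 38 mm wide (y), 14 mm thick (x), top 162 mm above the underside. Origin: centre of the underside; z up the handle, y across it. Same after a half turn. About 0.4 kg, foot-heavy
- mallet_eye (a point): centre of the eye of the mallet: a slot through the handle along its x, 24 mm wide (y) and 28 mm high (z), 140 mm above the origin; 8 mm of wood above it and 7 mm at each side
- tamper: tamper: upright hand tool standing on the bench on its foot; may be absent (None). Foot: a round aluminium disc 60 mm across, 30 mm high; above it a flat wooden handle 38 mm wide (y), 14 mm thick (x), top 152 mm above the underside. Origin: centre of the underside; z up the handle, y across it. Same after a half turn. About 0.4 kg, foot-heavy
- tamper_eye (a point): centre of the eye of the tamper: a slot through the handle along its x, 24 mm wide (y) and 28 mm high (z), 130 mm above the origin; 8 mm of wood above it and 7 mm at each side
- presser: presser: upright hand tool standing on the bench on its foot; may be absent (None). Foot: a flat steel plate 50 (x) x 66 (y) x 18 mm high with a smaller dark step up to 32 mm; above it a flat wooden handle 38 mm wide (y), 14 mm thick (x), top 168 mm above the underside. Origin: centre of the underside; z up the handle, y across it. Same after a half turn. About 0.4 kg, foot-heavy
- presser_eye (a point): centre of the eye of the presser: a slot through the handle along its x, 24 mm wide (y) and 28 mm high (z), 146 mm above the origin; 8 mm of wood above it and 7 mm at each side
- scraper: scraper already hanging on one of the hooks, a bystander to be left hanging: steel blade 62 mm wide (y) at the bottom, up to 32 mm thick (x), same kind of handle with the same eye, 140 mm above the origin, handle top 162 mm. Origin: centre of its lower edge; z up the handle, y across
- brush: brush already hanging on one of the hooks, a bystander to be left hanging: grey brush 60 mm wide (y) at the bottom, up to 32 mm thick (x), same kind of handle with the same eye, 140 mm above the origin, handle top 162 mm. Origin: centre of its lower edge; z up the handle, y across
- spreader: spreader already hanging on one of the hooks, a bystander to be left hanging: rubber-lipped aluminium head 66 mm wide (y) at the bottom, up to 32 mm thick (x), same kind of handle with the same eye, 140 mm above the origin, handle top 162 mm. Origin: centre of its lower edge; z up the handle, y across
- rack: hook rack: a wooden rail 540 mm long between two posts (y = -255 and 255 mm), its top 258, its underside 218 mm above the bench, open below. Origin on the bench under the rail's front face; x points away from the robot, y along the rail. Six steel hooks 88 mm apart stick out of the front face to -x. Three are taken, three free (blank label plates on the rail mark the free ones)
- hook0 (a point): point on the centre line of hook 0, 55 mm in front of the rail (rack x = -55, y = -220, z = 250 mm). The hook is a round bar 8 mm thick, level at z = 250 out to x = -72, then rising to its tip (bar centre x = -86, z = 260 mm). A tool hung here has its eye's centre 10 mm below this point
- hook1 (a point): point on the centre line of hook 1, 55 mm in front of the rail (rack x = -55, y = -132, z = 250 mm). The hook is a round bar 8 mm thick, level at z = 250 out to x = -72, then rising to its tip (bar centre x = -86, z = 260 mm). A tool hung here has its eye's centre 10 mm below this point
- hook2 (a point): point on the centre line of hook 2, 55 mm in front of the rail (rack x = -55, y = -44, z = 250 mm). The hook is a round bar 8 mm thick, level at z = 250 out to x = -72, then rising to its tip (bar centre x = -86, z = 260 mm). A tool hung here has its eye's centre 10 mm below this point
- hook3 (a point): point on the centre line of hook 3, 55 mm in front of the rail (rack x = -55, y = 44, z = 250 mm). The hook is a round bar 8 mm thick, level at z = 250 out to x = -72, then rising to its tip (bar centre x = -86, z = 260 mm). A tool hung here has its eye's centre 10 mm below this point
- hook4 (a point): point on the centre line of hook 4, 55 mm in front of the rail (rack x = -55, y = 132, z = 250 mm). The hook is a round bar 8 mm thick, level at z = 250 out to x = -72, then rising to its tip (bar centre x = -86, z = 260 mm). A tool hung here has its eye's centre 10 mm below this point
- hook5 (a point): point on the centre line of hook 5, 55 mm in front of the rail (rack x = -55, y = 220, z = 250 mm). The hook is a round bar 8 mm thick, level at z = 250 out to x = -72, then rising to its tip (bar centre x = -86, z = 260 mm). A tool hung here has its eye's centre 10 mm below this point
- trimmer: strip trimmer fixed on the bench, grey bed 360 (x) x 140 (y) x 18 mm. Origin: centre of its underside; its x runs along the rail away from the robot towards the black hood. The end blocks are 64 mm high, hood top 80 mm
- head (a joint): travel of the cutting head along the trimmer's +x, m; starts between 0 and 0.05. About 2 N of friction plus drag that grows with speed; a sticky spot somewhere between 0.05 and 0.09 needs up to about 10 N more, then the head breaks free and jumps ahead. The rigid end stop is hidden in the hood, somewhere between 0.20 and 0.24; it is felt as a sharp rise of force
- head_grip (a point): grip point on the cutting head's handle, moving with it: a black upright block 20 mm (trimmer x) by 40 mm (trimmer y), its top 131 mm above the bench, this point 110 mm above the bench and 21 mm below its top; the head's body under it is 56 x 56 mm, its top 75 mm above the bench
- tape: roll of paper tape lying flat on the bench, 64 mm across, 30 mm high, hole 38 mm; origin: centre of its underside, z up
- tray: shallow square tray fixed on the bench, 136 x 136 mm outside, 15 mm high, walls 3 mm, floor 3 mm above the bench; origin: centre of its underside, x and y along its sides
- glue: white glue bottle standing on the bench, bystander, 48 mm across, 110 mm high; origin centre of underside
- cutter: green snap-off knife lying on the bench, bystander, 140 x 26 x 18 mm; origin centre of underside

How it is judged:
By the outcome, as a careful person would: the job done as asked, in the order asked, and still so for the second after the job is handed in, with the robot touching nothing.
Of mallet, tamper, presser only 2 to 3 are there at a start; the rules pass over those that are not, and their reading is None.
At some moment in a run one of tape may be knocked a few centimetres aside while the robot is not near it.
It also fails if it takes over 208 s, if anything falls off the work surface, if the arm or the gripper's body presses on something with over 40 N, if the wrist force passes 120 N, or if a joint passes its speed limit or range.

ROBOT

A 7-joint arm with a two-finger parallel gripper is mounted at the origin on the work surface. World frame = base frame: x ahead of the robot, y to its left, z up, the work surface at z = 0. Lengths are in mm, angles in rad, forces in N, time in s.
With the tool pointing down it reaches from about 350 to 900 mm from the base axis. Payload 8.1 kg.
Tool frame: the origin (TCP) lies midway between the tips of the shut fingers; the grasp point (between the pads) lies 19 mm behind it; z points along the fingers, y is the line along which they close (so a half turn about z gives the same grasp; the last joint's range is limited). The gripper opens to 85 mm and grips with 20 to 120 N. Pads are 22 mm wide; open, the fingers measure 114 mm over their backs; the gripper's body (76 mm by 85 mm) begins 54 mm behind the grasp point. The pads swing forward as they close: fully open they stand 13 mm farther back than shut.
Start: joints at [1.162, 0.434, 0.025, 1.573, -0.012, 1.134, -0.075], TCP at [188.136, -596.025, 231.323] pointing down, gripper open.
Joint ranges: [-2.62, 2.62], [-0.44, 2.09], [-1.27, 1.32], [0.08, 2.57], [-1.32, 4.46], [0.12, 2], [-2.74, 2.74]. Speed limits (rad/s): [2.22, 2.22, 3.01, 3.01, 3.14, 3.14, 3.14].

INTERFACE

Orientations are given as a 3x3 rotation matrix whose columns are the frame's x, y, z axes.
In Python, from workcell import ctrl gives the robot as it stands. Calls block until the motion is done:
- ctrl.reach(position, orientation): joint-space move of the TCP to a pose.
- ctrl.move_l(position, frame=None, feed=150, contact_N=None): straight line of the TCP; frame=None keeps the orientation; feed is the mean speed in mm/s. With contact_N (N) it stops when the force on the tool has changed by that much, and returns True; else False.
- ctrl.move_j(angles): joint-space move.
- ctrl.set_gripper(opening): finger opening in mm; the grip force is fixed at half the most; returns when the fingers have stopped.
- ctrl.dwell(seconds).
- ctrl.solve_ik(position, orientation): joint angles nearest the present ones, or None.
- ctrl.read_state(): the state.
- ctrl.grab_frame(name): name is "side" or "top" or "wrist"; returns the picture (384x512x3 uint8, red, green, blue); there is no depth.
- ctrl.camera_params(name): a dict with "fx", "fy", "cx", "cy" (pixels), "rvec" (rotation vector, rad) and "tvec" (3), from world to camera coordinates, as OpenCV has them. Camera axes: x right, y down, z forward; pixel columns grow to the right and rows downward; lengths in mm; the calibration is good to about 2 mm. A picture is of the moment at which its call begins: read the wrist's pose just before it. camera_params takes no time and is no camera call; for the wrist camera it gives the pose at the moment of the call.
A pose or a line that the arm cannot do raises ctrl.IKError and nothing moves.
- ctrl.job_done(): hands the job in; it is judged then, once.
The state is a dict: "time_s": time; "joint_positions": joint angles; "joint_velocities": joint speeds; "effort": joint torques, N m; "ee_pos": TCP position; "eef_rot": TCP orientation; "contact_force": force on the tool from outside, world axes, zero at the start; "moment": the same for the moment, N m; "opening": finger opening in mm; "grip_force": force on a finger pad.
Only numpy, scipy, OpenCV 4.12 (cv2) and the standard library are available. Lean on these libraries where they do the work, as an engineer would, in place of code of your own. Each camera call takes 0.05 s, during which the arm holds its last target. There are 200 camera calls.

## Working session

There is one attempt and no reset: what is moved stays moved. The work goes in short steps, each a Python script; the robot and the scene stay as the last script left them, time stands still between calls to the robot, and variables do not carry over. Pictures are saved under pics/ and viewed, at most 14 in all, crops included, and the job is handed in when it is done.

```bash
ls; mkdir -p pics; python3 - <<'E'
from workcell import ctrl
import cv2,numpy as np
for n in("side","top"):
    cv2.imwrite(f"pics/{n}0.png",cv2.resize(ctrl.grab_frame(n)[:,:,::-1],(800,600),interpolation=cv2.INTER_CUBIC))
    p=ctrl.camera_params(n);R=cv2.Rodrigues(np.array(p["rvec"],float))[0]
    print(n,p["fx"],p["cx"],p["cy"],(-R.T@np.array(p["tvec"])).round(),R.round(2).tolist())
s=ctrl.read_state();print(s["time_s"],s["eef_rot"],s["opening"],s["contact_force"])
E
```

```text
pics
workcell.py
side 478.16142407030696 259.8705310300373 194.10892390803943 [  942. -1016.  1118.] [[0.91, 0.42, 0.01], [0.28, -0.6, -0.75], [-0.31, 0.69, -0.66]]
top 404.60455468799324 247.27746092212982 197.60848423661463 [ 396.  -43. 1302.] [[0.01, -1.0, 0.0], [-0.99, -0.01, -0.1], [0.1, -0.0, -0.99]]
0.1 [[ 9.53632645e-01  3.00972509e-01 -5.71331656e-04]
 [ 3.00973010e-01 -9.53631795e-01  1.28340634e-03]
 [-1.58570008e-04 -1.39585359e-03 -9.99999013e-01]] 85.17701772364428 [ 0.30146734 -0.38567821 -0.87143601]
```

View pics/side0.png

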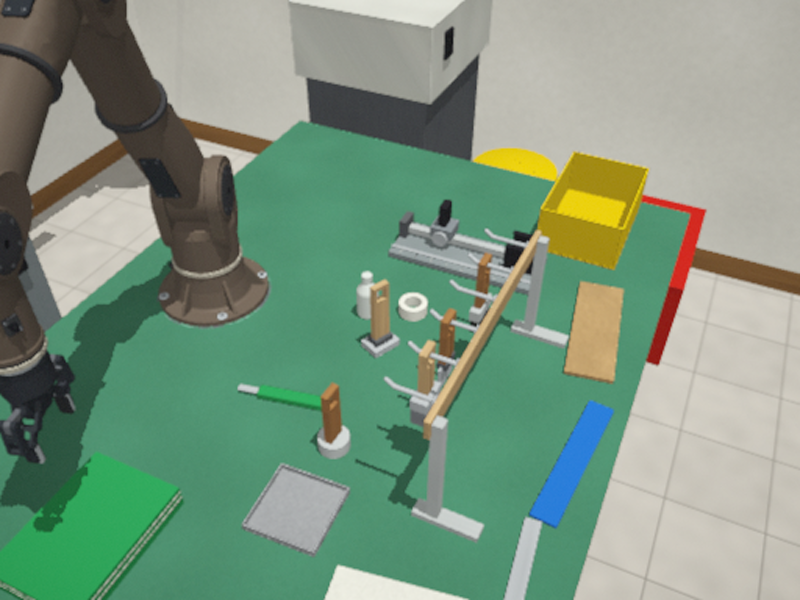

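View pics/top0.png

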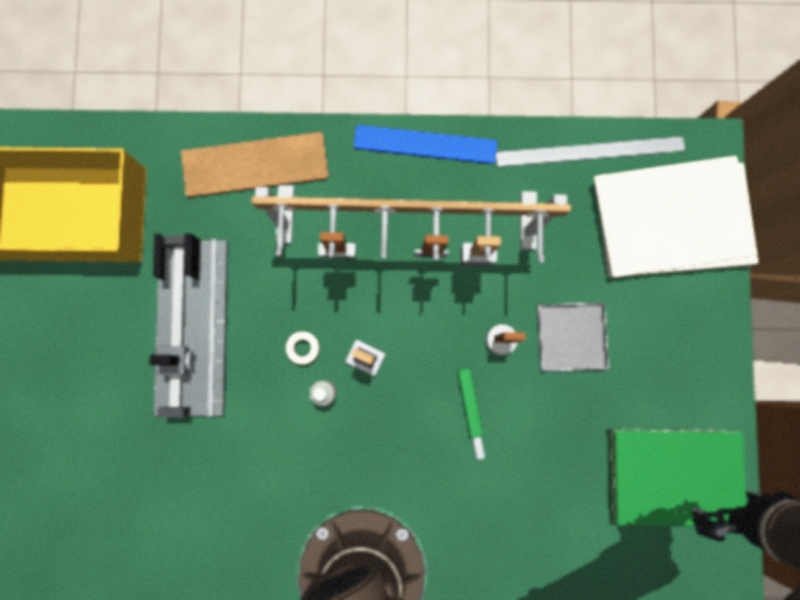

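The top view (800 px) shows the presser at (365,358), the tamper at (503,340) with its handle leaning right, and no mallet. The tape is at (302,348), the glue at (322,393) and the tray at (573,337). The trimmer is on the left with its head at (165,360). The rack hooks from left to right are 5, 4, 3, 2, 1, 0, and hooks 5, 3 and 0 (x = 280, 384, 541) are free. The side view agrees.

```bash
cat > h.py <<'E'
from workcell import ctrl
import cv2,numpy as np
def ray(p,u,v):
    R=cv2.Rodrigues(np.array(p["rvec"],float))[0]; c=-R.T@np.array(p["tvec"],float).ravel()
    return c,R.T@np.array([(u-p["cx"])/p["fx"],(v-p["cy"])/p["fy"],1.])
def cast(p,u,v,z):
    c,d=ray(p,u,v); return c+d*(z-c[2])/d[2]
def down(yaw):  # tool y at angle yaw from world y, z down
    c,s=np.cos(yaw),np.sin(yaw); # y=(-s,c,0), z=-Z, x=y x z
    y=np.array([-s,c,0]);z=np.array([0,0,-1.]);return np.column_stack([np.cross(y,z),y,z])
def best(yaw,pos):  # choose half-turn with an IK solution nearest to mid-range of joint 7
    o=[]
    for k in(-np.pi,0,np.pi):
        q=ctrl.solve_ik(list(pos),down(yaw+k))
        if q is not None:o.append((abs(q[6]),yaw+k))
    return min(o)[1] if o else None
def snap(name,f):
    p=ctrl.camera_params(name);im=ctrl.grab_frame(name);np.savez(f"pics/{f}.npz",im=im,**p)
    cv2.imwrite(f"pics/{f}.png",im[:,:,::-1]);return p,im
def S():
    s=ctrl.read_state();return round(s["time_s"],1),np.round(s["ee_pos"],1),round(s["opening"],1),round(s["grip_force"],1),np.round(s["contact_force"],1)
E
python3 - <<'E'
from h import *
p=ctrl.camera_params("top")
for n,u,v,z in[("presser",365,357,168),("tamper foot",503,340,30),("tamper top",513,337,152),("tape",302,348,30),("glue",322,393,110),("tray",573,337,15),("headtop",158,360,131),("h5tip",280,257,260),("h0tip",541,262,260),("railL",255,207,258),("railR",569,213,258),("trimlow",190,416,18),("trimhi",190,240,18)]:
    print(n,cast(p,u*.64,v*.64,z).round())
w=ctrl.camera_params("wrist");R=cv2.Rodrigues(np.array(w["rvec"],float))[0];c=-R.T@np.array(w["tvec"]).ravel()
s=ctrl.read_state();E=np.array(s["eef_rot"]);print("cam in tool",(E.T@(c-s["ee_pos"])).round(),(E.T@R.T).round(2).tolist(),w["fx"])
for P in([500,-80,480],[640,0,500],[550,250,450]):
    for y in(0,np.pi,-np.pi,np.pi/2,-np.pi/2): 
        q=ctrl.solve_ik(P,down(y));print(P,round(y,1),None if q is None else np.round(q,1))
E
```

```text
presser [424.  -6. 168.]
tamper foot [ 466. -279.   30.]
tamper top [ 465. -275.  152.]
tape [444. 125.  30.]
glue [358.  75. 110.]
tray [ 474. -425.   15.]
headtop [415. 377. 131.]
h5tip [587. 135. 260.]
h0tip [ 584. -301.  260.]
railL [672. 181. 258.]
railR [ 669. -349.  258.]
trimlow [305. 348.  18.]
trimhi [664. 364.  18.]
cam in tool [  78.   -0. -143.] [[-0.0, -0.95, -0.31], [1.0, -0.0, -0.0], [-0.0, -0.31, 0.95]] 269.03390928997635
[500, -80, 480] 0 [ 0.7  0.2 -0.8  1.3  0.2  1.6  1.5]
[500, -80, 480] 3.1 [ 0.4  0.2 -0.4  1.4  0.1  1.6 -1.6]
[500, -80, 480] -3.1 [ 0.4  0.2 -0.4  1.4  0.1  1.6 -1.6]
[500, -80, 480] 1.6 None
[500, -80, 480] -1.6 [ 0.6  0.2 -0.6  1.3  0.1  1.6 -0.1]
[640, 0, 500] 0 [ 0.3  0.5 -0.8  0.9  0.4  1.8  1.2]
[640, 0, 500] 3.1 [ 0.2  0.4 -0.5  1.   0.2  1.8 -1.8]
[640, 0, 500] -3.1 [ 0.2  0.4 -0.5  1.   0.2  1.8 -1.8]
[640, 0, 500] 1.6 [ 0.4  0.6 -1.1  0.9  0.5  1.9  2.7]
[640, 0, 500] -1.6 [ 0.3  0.5 -0.7  0.9  0.3  1.8 -0.3]
[550, 250, 450] 0 [ 0.1  0.5 -1.2  1.2  0.5  1.7  0.7]
[550, 250, 450] 3.1 [ 0.1  0.5 -1.1  1.2  0.4  1.7 -2.4]
[550, 250, 450] -3.1 [ 0.1  0.5 -1.1  1.2  0.4  1.7 -2.4]
[550, 250, 450] 1.6 [ 0.1  0.5 -1.1  1.2  0.4  1.7  2.3]
[550, 250, 450] -1.6 [ 0.1  0.5 -1.1  1.2  0.5  1.7 -0.9]
```

```bash
python3 - <<'E'
from h import *
ctrl.reach([520,-80,420],down(0)); ctrl.dwell(.3)
p,im=snap("wrist","w1"); print(S())
cv2.imwrite("pics/w1b.png",cv2.resize(im[:,:,::-1],(800,600),interpolation=cv2.INTER_CUBIC))
E
```

```text
(2.7, array([520. , -80.2, 419.9]), 85.5, 0.0, array([0.1, 0.2, 0.7]))
```

View pics/w1b.png

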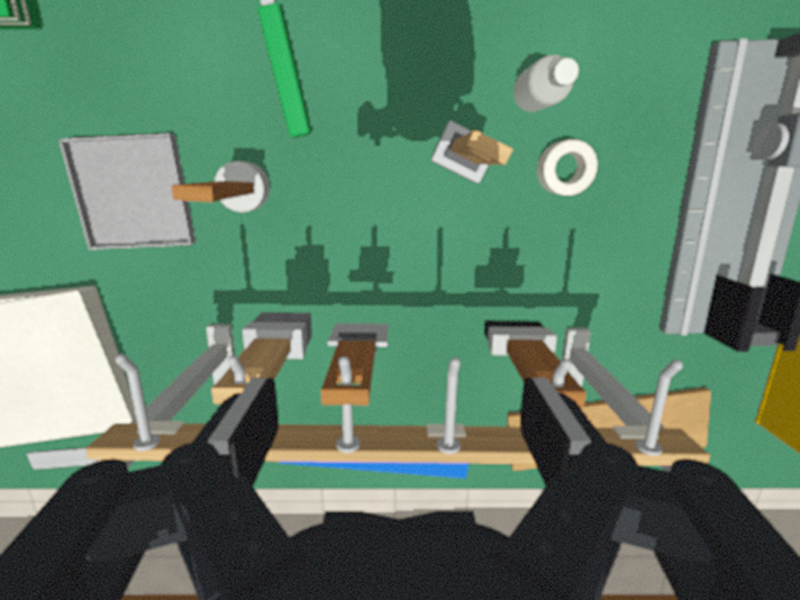

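The wrist view (800 px) shows free hook 0 with base (145,443) and tip (122,358). Hook 3 has base (449,445) and tip (455,363), and hook 5 has base (652,445) and tip (676,366). The tamper's foot is at (241,186), the presser's top is near (490,148) and the tape's ring is at (568,167).

```bash
python3 - <<'E'
from h import *
d=np.load("pics/w1.npz")
for n,u,v,z in[("h0b",145,443,250),("h0t",122,358,260),("h3b",449,445,250),("h3t",455,363,260),("h5b",652,445,250),("h5t",676,366,260),("railRfront",92,459,258),("railLfront",706,459,258),("railtopR",97,431,258),
 ("tamfoot",242,184,30),("tape",568,165,30),("tray1",62,139,15),("tray2",171,133,15),("tray3",192,241,15),("tray4",90,248,15)]:
    print(n,cast(d,u*.64,v*.64,z).round(1))
# close views of both tools
for n,P in(("tam",[390+20,-278,330]),("pre",[350+20,-6,330])):
    ctrl.reach(P,down(0)); ctrl.dwell(.2); snap("wrist",n)
ims=[cv2.resize(cv2.imread(f"pics/{n}.png"),(400,300)) for n in("tam","pre")]
cv2.imwrite("pics/tp.png",np.vstack([cv2.imread(f"pics/{n}.png")[:300] for n in("tam","pre")]));print(S())
E
```

```text
h0b [ 673.5 -303.2  250. ]
h0t [ 586.7 -299.6  260. ]
h3b [675.8 -36.2 250. ]
h3t [591.3 -35.6 260. ]
h5b [676.  142.5 250. ]
h5t [594.1 140.8 260. ]
railRfront [ 683.9 -346.6  258. ]
railLfront [684.4 186.3 258. ]
railtopR [ 655.5 -336.   258. ]
tamfoot [ 463.3 -271.8   30. ]
tape [441.5 124.3  30. ]
tray1 [ 410.8 -490.6   15. ]
tray2 [ 404.1 -356.6   15. ]
tray3 [ 535.9 -351.    15. ]
tray4 [ 545.  -486.7   15. ]
(5.3, array([370.3,  -6.8, 329.9]), 85.6, 0.0, array([ 0.8,  0.4, -0.4]))
```

View pics/tp.png

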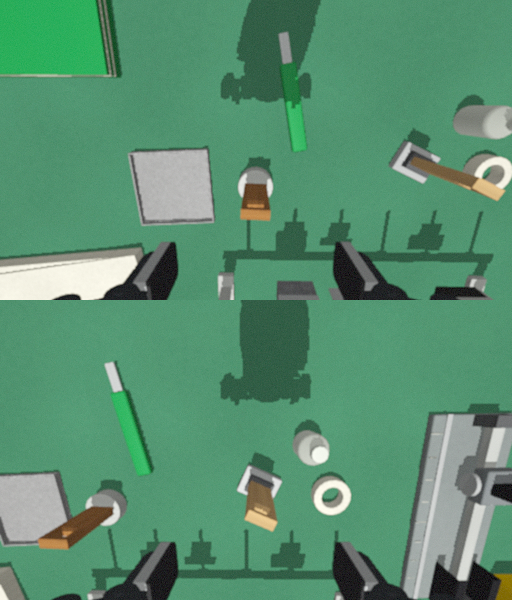

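The tamper's handle top face is at about (241–271, 206–218) and nearly square to the image. The presser's top is at about (247–277, 512–530 in the stack), turned by around 15–20°. I'll enlarge both to pick the edges.

```bash
python3 - <<'E'
import cv2,numpy as np
a=cv2.imread("pics/tam.png")[160:230,216:296];b=cv2.imread("pics/pre.png")[160:240,220:300]
a=cv2.copyMakeBorder(a,0,10,0,0,cv2.BORDER_CONSTANT)
cv2.imwrite("pics/z.png",cv2.resize(np.hstack([a,b]),None,fx=5,fy=5,interpolation=cv2.INTER_CUBIC))
E
```

```text
(no output)
```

View pics/z.png

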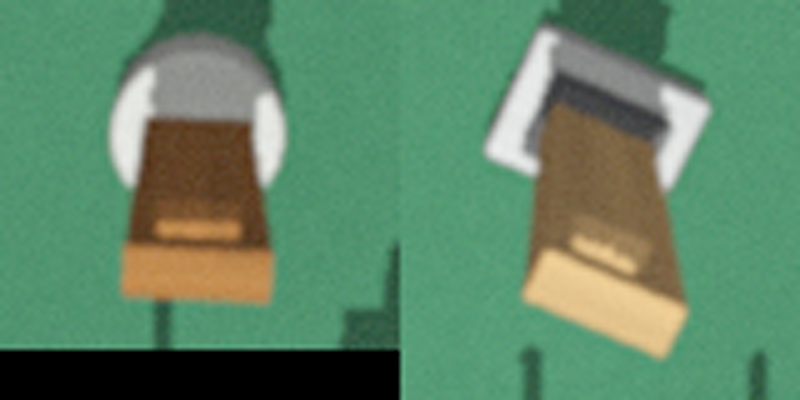

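The tamper's top face has corners (125,241), (272,249), (271,303) and (122,297). The presser's has (548,248), (688,307), (664,360) and (524,298).

```bash
python3 - <<'E'
from h import *
for n,pts,ox,oy,dx,z in(("tam",[(125,241),(272,249),(271,303),(122,297)],216,160,0,152),("pre",[(548,248),(688,307),(664,360),(524,298)],220,160,400,168)):
    d=np.load(f"pics/{n}.npz")
    W=np.array([cast(d,(u-dx)/5+ox-.4,v/5+oy-.4,z) for u,v in pts]);
    e=(W[1]-W[0]+W[2]-W[3])/2; f=(W[3]-W[0]+W[2]-W[1])/2
    yaw=np.arctan2(-e[0],e[1]);c=W.mean(0)
    print(n,c.round(1),"w",np.linalg.norm(e).round(1),np.linalg.norm(f).round(1),"yaw",yaw.round(3))
    for k in(-np.pi,0,np.pi):
        for P in([c[0],c[1],100],):
            q=ctrl.solve_ik(P,down(yaw+k));print(k,None if q is None else np.round(q,2))
for P in([618,-300,240],[621,-36,240],[625,140,240],[560,140,300],[474,-423,20]):
    for k in(-np.pi,0,np.pi):
        q=ctrl.solve_ik(P,down(k-.017));print(P,round(k,1),None if q is None else np.round(q,2))
E
```

```text
tam [ 466.1 -276.7  152. ] w 38.3 15.3 yaw -0.048
-3.141592653589793 [-0.21  0.62  0.96  1.98 -0.66  0.89 -0.52]
0 [ 0.95  0.56 -0.72  1.88  0.47  0.88  1.52]
3.141592653589793 [-0.21  0.62  0.96  1.98 -0.66  0.89 -0.52]
pre [426.3   0.  168. ] w 38.2 15.0 yaw -0.441
-3.141592653589793 [-0.96  0.52  1.16  2.25 -0.69  0.8  -1.34]
0 [ 0.58  0.44 -0.89  2.14  0.49  0.78  0.5 ]
3.141592653589793 [-0.96  0.52  1.16  2.25 -0.69  0.8  -1.34]
[618, -300, 240] -3.1 [-0.23  0.76  1.15  1.45 -0.69  1.38 -0.64]
[618, -300, 240] 0 [ 0.9   0.72 -0.97  1.33  0.59  1.39  1.5 ]
[618, -300, 240] 3.1 [-0.23  0.76  1.15  1.45 -0.69  1.38 -0.64]
[621, -36, 240] -3.1 [-0.71  0.64  1.15  1.62 -0.61  1.28 -1.04]
[621, -36, 240] 0 [ 0.68  0.72 -1.23  1.5   0.69  1.4   0.96]
[621, -36, 240] 3.1 [-0.71  0.64  1.15  1.62 -0.61  1.28 -1.04]
[625, 140, 240] -3.1 [-0.97  0.68  1.15  1.58 -0.63  1.31 -1.31]
[625, 140, 240] 0 [ 0.32  0.68 -1.07  1.46  0.6   1.36  0.77]
[625, 140, 240] 3.1 [-0.97  0.68  1.15  1.58 -0.63  1.31 -1.31]
[560, 140, 300] -3.1 [-1.1   0.48  1.16  1.65 -0.46  1.32 -1.45]
[560, 140, 300] 0 [ 0.41  0.55 -1.17  1.53  0.51  1.4   0.76]
[560, 140, 300] 3.1 [-1.1   0.48  1.16  1.65 -0.46  1.32 -1.45]
[474, -423, 20] -3.1 [ 0.17  0.81  0.76  1.78 -0.72  0.86 -0.31]
[474, -423, 20] 0 [ 1.    0.75 -0.55  1.71  0.5   0.83  1.78]
[474, -423, 20] 3.1 [ 0.17  0.81  0.76  1.78 -0.72  0.86 -0.31]
```

```bash
cat >> h.py <<'E'
def hang(x,y,yaw,eye,hx,hy,lift=150):
    g=eye-27; dz=-27; Rk=down(-.017)
    ctrl.reach([x,y,g+110],down(yaw)); ctrl.move_l([x,y,g],feed=90)
    ctrl.set_gripper(20); s=S();print("grip",s)
    if not 30<s[2]<44: return False
    ctrl.move_l([x,y,g+lift],feed=120)
    hx0=hx-75
    ctrl.move_l([hx0,hy,max(g+lift,255+dz)],Rk,feed=150); ctrl.move_l([hx0,hy,255+dz],feed=80)
    ctrl.dwell(.3); snap("side",f"s{int(eye)}"); print("pre",S())
    c=ctrl.move_l([hx,hy-.5,255+dz],feed=50,contact_N=8); print("insert contact",c,S())
    return not c
def letgo(hx,hy,opening=56):
    c=ctrl.move_l([hx,hy-.5,237-27],feed=25,contact_N=5); print("lower",c,S())
    ctrl.set_gripper(opening); ctrl.dwell(.2); print(S())
    p=ctrl.read_state()["ee_pos"]; ctrl.move_l([p[0],p[1],350],feed=100); ctrl.dwell(.2)
E
python3 - <<'E'
from h import *
if hang(466,-276.7,-.048,130,618,-300): letgo(618,-300)
snap("side","s_t1")
a=[cv2.imread(f"pics/{n}.png")[150:340,190:390] for n in("s130","s_t1")]
cv2.imwrite("pics/s1.png",cv2.resize(np.hstack(a),None,fx=2,fy=2))
E
```

```text
grip (8.3, array([ 466.4, -276.8,  103.3]), 37.1, 60.9, array([0.3, 0.1, 2.8]))
pre (11.2, array([ 543.2, -300. ,  228.3]), 37.3, 60.5, array([-0.3,  0.2, -4.4]))
insert contact False (12.9, array([ 617.8, -300.6,  228.1]), 37.3, 60.5, array([-0.1, -0.3, -4.2]))
lower True (13.5, array([ 617.9, -300.5,  213.2]), 37.4, 61.6, array([-1.3,  0.1,  5.5]))
(14.0, array([ 616.9, -300.4,  211.6]), 56.0, 0.0, array([ 0.3,  0.4, -1.1]))
```

View pics/s1.png

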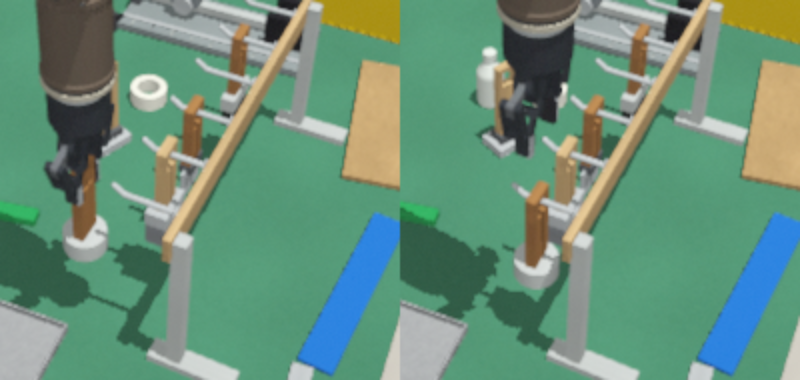

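The left half shows the tamper gripped in front of hook 0. The right half shows it hanging on hook 0 at about (535,215) with the gripper clear. The presser goes on hook 5 next.

```bash
python3 - <<'E'
from h import *
ctrl.move_l([540,-200,350],feed=200)
ctrl.set_gripper(80)
if hang(426.3,0,-.441,146,625,140.5): letgo(625,140.5)
ctrl.move_l([540,100,400],feed=200)
snap("side","s_t2");ctrl.dwell(.2)
# views for trimmer and tape
ctrl.reach([380,330,380],down(0));ctrl.dwell(.2);snap("wrist","tr");print(S())
a=cv2.resize(cv2.imread("pics/s_t2.png")[130:330,180:400],(440,400));b=cv2.imread("pics/tr.png")[:330]
cv2.imwrite("pics/c2.png",np.vstack([cv2.copyMakeBorder(a[60:330],0,0,0,72,cv2.BORDER_CONSTANT),b]))
E
```

```text
grip (19.8, array([ 4.265e+02, -1.000e-01,  1.194e+02]), 37.6, 60.3, array([-1.9, -0.5,  5.5]))
pre (23.6, array([550.1, 140.6, 228.3]), 37.3, 60.5, array([-0.1, -0.3, -4.8]))
insert contact False (25.2, array([624.8, 140.1, 228.1]), 37.2, 60.5, array([ 0.2,  0. , -4.2]))
lower True (25.8, array([624.9, 139.9, 213.2]), 37.1, 61.8, array([-1.1,  0.3,  5.6]))
(26.4, array([624. , 139.2, 211.9]), 55.7, 0.0, array([-0.6,  0.4, -0.2]))
(30.3, array([381. , 329.2, 379.9]), 56.3, 0.0, array([ 0.1,  0.2, -0.4]))
```

View pics/c2.png

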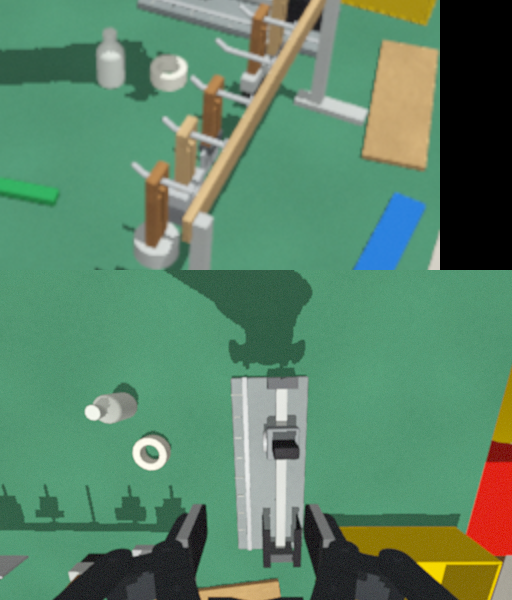

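The presser hangs on hook 5 (small, at about (278,20)) and the tamper on hook 0. In the lower half the trimmer runs vertically, with its head handle at about (286,448) and the tape at (152,453). I'll enlarge the head.

```bash
python3 - <<'E'
import cv2
a=cv2.imread("pics/tr.png")[95:315,215:325]
cv2.imwrite("pics/z2.png",cv2.resize(a[:150],None,fx=4,fy=4,interpolation=cv2.INTER_CUBIC))
E
```

```text
(no output)
```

View pics/z2.png

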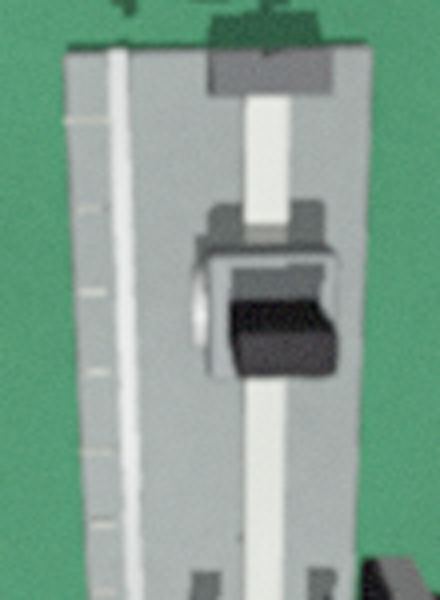

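The handle's top face has corners (234,337), (334,331), (336,374) and (240,376). The bed's near edge runs (68,52)–(371,46), and its sides run (68,52)–(90,590) and (371,46)–(357,560).

```bash
python3 - <<'E'
from h import *
d=np.load("pics/tr.npz");f=lambda u,v,z:cast(d,u/4+215-.4,v/4+95-.4,z)
W=np.array([f(u,v,131) for u,v in[(234,337),(334,331),(336,374),(240,376)]]);print("top",W.mean(0).round(1),np.linalg.norm(W[1]-W[0]).round(1),np.linalg.norm(W[2]-W[1]).round(1))
A,B,C,D=[f(u,v,18) for u,v in[(68,52),(371,46),(90,590),(357,560)]]
print("bed",A.round(1),B.round(1),np.linalg.norm(B-A).round(1))
e=B-A;print("yaws",np.arctan2(-e[0],e[1]).round(3),[np.arctan2(v[1],v[0]).round(3) for v in(C-A,D-B)])
c=W.mean(0)
for k in(np.pi/2,-np.pi/2):
    for dx in(0,240): 
        q=ctrl.solve_ik([c[0]+dx,c[1],95],down(k));print(k,dx,None if q is None else np.round(q,2))
im=d["im"];hsv=cv2.cvtColor(im,cv2.COLOR_RGB2HSV);m=((hsv[...,1]<50)&(hsv[...,2]>150)).astype(np.uint8)
n,l,st,ce=cv2.connectedComponentsWithStats(m)
for i in range(1,n):
    if st[i,4]>200: print(st[i],ce[i].round(1),cast(d,*ce[i],30).round(1))
E
```

```text
top [414.6 375.8 131. ] 37.6 17.0
bed [305.8 287.1  18. ] [303.7 422.6  18. ] 135.5
yaws 0.016 [np.float64(0.013), np.float64(0.028)]
1.5707963267948966 0 [-0.09  0.79 -1.15  1.82  0.81  1.1   1.59]
1.5707963267948966 240 [-0.07  1.03 -1.13  1.28  0.91  1.37  1.98]
-1.5707963267948966 0 [-0.43  0.55 -0.57  1.85  0.38  0.85 -1.19]
-1.5707963267948966 240 [-0.32  0.82 -0.5   1.31  0.4   1.12 -0.87]
[ 231  107   77  174 9645] [266.2 189.1] [455.1 350.1  30. ]
[ 85 124  37  30 737] [104.2 139.6] [360.4  55.6  30. ]
[132 167  35  34 701] [149.2 183.4] [443.2 127.1  30. ]
[ 485  286   27   90 1407] [502.2 334. ] [808.4 900.6  30. ]
```

```bash
python3 - <<'E'
from h import *
x0,y0,a=414.6,375.8,.018; R=down(a-np.pi/2); P=lambda s,z=95:[x0+s*np.cos(a),y0+s*np.sin(a),z]
ctrl.reach(P(0,200),R);ctrl.move_l(P(0),feed=80);ctrl.set_gripper(8);print("grip",S())
print(ctrl.move_l(P(140),feed=35),S())
ctrl.dwell(.3)
c=ctrl.move_l(P(245),feed=15,contact_N=9);print("stop?",c,S())
E
```

```text
grip (33.6, array([414.8, 375.9,  95.4]), 19.2, 58.7, array([-0.3, -0.9,  4.3]))
False (37.8, array([554.4, 378.4,  95.4]), 19.2, 59.1, array([-1.8, -2. ,  6.2]))
stop? True (41.3, array([594.6, 379.1,  95.5]), 19.4, 59.4, array([-2.1, -0.4,  5.6]))
```

```bash
python3 - <<'E'
from h import *
x0,y0,a=414.6,375.8,.018; P=lambda s,z=95:[x0+s*np.cos(a),y0+s*np.sin(a),z]
c=ctrl.move_l(P(245),feed=8,contact_N=12);print("again",c,S());ctrl.dwell(.3);print(S())
ctrl.set_gripper(45);print(S());p=ctrl.read_state()["ee_pos"];ctrl.move_l([p[0],p[1],220],feed=100)
ctrl.reach([420,120,330],down(0));ctrl.dwell(.2)
d,im=snap("wrist","tp2");hsv=cv2.cvtColor(im,cv2.COLOR_RGB2HSV);m=((hsv[...,1]<50)&(hsv[...,2]>150)).astype(np.uint8)
n,l,st,ce=cv2.connectedComponentsWithStats(m)
for i in range(1,n):
    if st[i,4]>200: print(st[i],ce[i].round(1),cast(d,*ce[i],30).round(1))
print(S());snap("top","top2")
cv2.imwrite("pics/c3.png",np.vstack([im[:290,:,::-1],cv2.imread("pics/top2.png")[100:390]]))
E
```

```text
again True (42.8, array([594.6, 379.1,  95.5]), 19.6, 59.1, array([-2.2, -0.4,  5.6]))
(43.1, array([594.6, 379.1,  95.5]), 19.5, 59.1, array([-1.7, -0.7,  5.4]))
(43.5, array([594.4, 378.7,  94.7]), 44.7, 0.0, array([0.3, 0.3, 0.8]))
[ 14  25  22  33 325] [24.2 40.7] [ 250.9 -217.8   30. ]
[ 343   81   67  198 8101] [373.3 170.5] [445.7 319.9  30. ]
[ 396   93   50  148 3724] [419.7 162.3] [431.6 395.4  30. ]
[212  99  33  34 862] [227.6 115.5] [356.4  76.9  30. ]
[240 150  39  39 890] [258.9 169. ] [443.1 126.8  30. ]
[ 32 300  16  22 219] [ 39.1 312.3] [ 738.8 -315.8   30. ]
[  0 343  35  20 387] [ 15.7 350.1] [ 837.6 -389.9   30. ]
(46.8, array([420.1, 120.3, 329.9]), 45.1, 0.0, array([-0.7,  0.1,  0.9]))
```

View pics/c3.png

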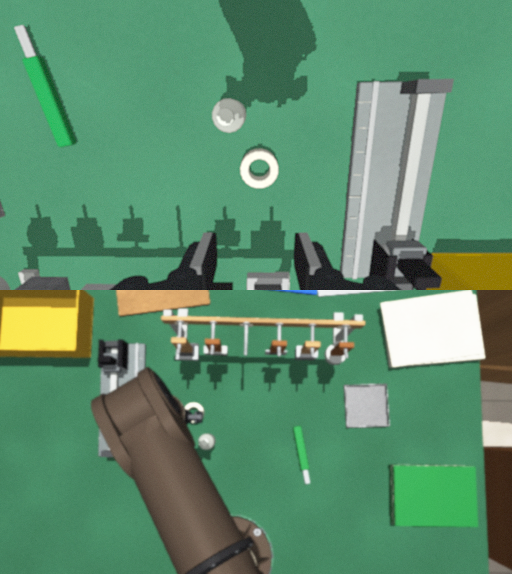

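The wrist part shows the tape ring at (259,169), unmoved, and the head at the hood. The top view shows five tools on the rack with only hook 3 free. The stop repeated exactly, at 594.6 both times. The tape is next.

```bash
python3 - <<'E'
from h import *
x,y=443.2,127; ctrl.set_gripper(85)
ctrl.reach([x,y,90],down(0));c=ctrl.move_l([x,y,-3],feed=60,contact_N=6);print(c,S())
ctrl.set_gripper(57);s=S();print("grip",s)
if 60<s[2]<68:
    z=s[1][2]
    ctrl.move_l([x,y,160],feed=120);print(S());ctrl.move_l([474,-423,160],down(0),feed=250);ctrl.move_l([474,-423,z+15],feed=100);ctrl.dwell(.2)
    c=ctrl.move_l([474,-423,z+1],feed=25,contact_N=4);print("down",c,S())
    ctrl.set_gripper(80);ctrl.move_l([474,-423,250],feed=120);print(S())
    ctrl.reach([330,-330,400],down(0));ctrl.dwell(.3)
    d,im=snap("wrist","f1");snap("side","f2")
    cv2.imwrite("pics/c4.png",np.vstack([im[:290,:,::-1],cv2.imread("pics/f2.png")[94:384]]));print(S())
E
```

```text
False (49.9, array([443.4, 127.1,  -2.7]), 85.2, 0.0, array([1. , 0.1, 0.1]))
grip (50.3, array([443.4, 127. ,  -2.2]), 62.6, 62.7, array([-3.4, -1.3, 13.3]))
(51.8, array([442.8, 126.8, 159.4]), 62.6, 65.5, array([ 0.3, -0.3, -1.1]))
down True (56.5, array([ 473.9, -423. ,    0.9]), 62.5, 66.2, array([-1.6,  0.1,  6.6]))
(59.0, array([ 473.8, -422.9,  249.4]), 80.0, 0.0, array([0.6, 0.3, 0.7]))
(60.3, array([ 330.2, -330.1,  399.6]), 80.1, 0.0, array([ 0.5, -0.6, -0.1]))
```

```bash
ls pics
```

```text
c2.png
c3.png
c4.png
f1.npz
f1.png
f2.npz
f2.png
pre.npz
pre.png
s1.png
s130.npz
s130.png
s146.npz
s146.png
s_t1.npz
s_t1.png
s_t2.npz
s_t2.png
side0.png
tam.npz
tam.png
top0.png
top2.npz
top2.png
tp.png
tp2.npz
tp2.png
tr.npz
tr.png
w1.npz
w1.png
w1b.png
z.png
z2.png
```

View pics/c4.png

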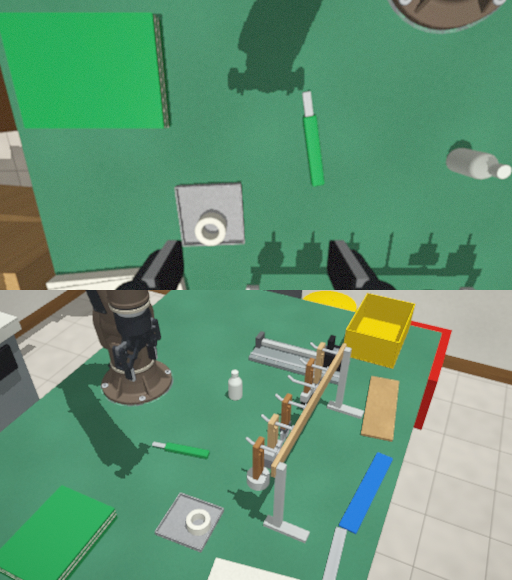

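The tape is in the tray at wrist pixel (210,231), but it sits near the far wall. The tools hang, and the glue and knife are untouched. I'll measure the tape against the tray.

```bash
python3 - <<'E'
from h import *
for n,(x0,y0,x1,y1) in(("f1",(170,175,250,255)),("f2",(150,394,230,480))):
    d=np.load(f"pics/{n}.npz");im=d["im"]
    if n=="f2": x0,y0,x1,y1=150,290,230,350
    m=np.zeros(im.shape[:2],np.uint8);r=im[y0:y1,x0:x1].min(2);m[y0:y1,x0:x1]=r>195
    N,l,st,ce=cv2.connectedComponentsWithStats(m);i=1+st[1:,4].argmax();print(n,st[i],ce[i])
    u,v=st[i,0]+(st[i,2]-1)/2,st[i,1]+(st[i,3]-1)/2
    print(cast(d,*ce[i],33).round(1),cast(d,u,v,33).round(1))
d=np.load("pics/f1.npz")
for u,v in[(177,185),(242,183),(244,244),(179,247)]: print(cast(d,u,v,15).round(1))
E
```

```text
f1 [195 218  31  28 424] [209.57783019 231.05188679]
[ 500.8 -424.5   33. ] [ 501.9 -423.7   33. ]
f2 [186 313  25  21 279] [197.83870968 322.91039427]
[ 502.6 -423.5   33. ] [ 503.1 -423.5   33. ]
[ 406. -489.   15.]
[ 401.8 -356.2   15. ]
[ 541.  -353.9   15. ]
[ 548.3 -497.2   15. ]
```

Both views put the tape at (502, -423), height 33, so it lies flat inside the tray with its far edge at 534 against the inner wall at about 539. Everything else is in place.

```bash
python3 -c "
from h import *
print(ctrl.job_done(),S())"
```

```text
the job is handed in; nothing more can be done
the job is handed in; nothing more can be done
```

The job is handed in at about 60 s: the tamper hangs on hook 0 and the presser on hook 5 (no mallet was there), the cutting head is against its end stop, the tape lies flat in the tray about 28 mm off-centre, and the glue and knife were left alone.

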